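Tile tray under the dust flap

TASK

With one fingertip press the yellow paddle down to swing the drying box's spring-closed blue flap open and keep it pressed, while the other fingertip pushes the tile tray by its red grip along the runway, under the raised flap and all the way to the stop inside. Then let go so that the flap shuts behind the tiles. Do not lift the tray, do not let the flap and the tray bump or rub each other, and leave everything else where it stands.

Things in the scene. Friction and masses are not known exactly. Their poses are not given: they have to be found in the camera images.
- drybox: Drying box for glazed test tiles, fixed on the table, with a runway before it. Origin on the table top under the middle of the closed flap; x runs along the runway into the box, y to its left, z up (box frame, mm below). Box: x 4 to 110, y -44 to 44, clear roof 55 high. Runway floor 6 above the table, from x = -220; guide rails 15 high at y = -26 and 26
- mouth (a point): middle of the mouth, on the runway floor right under the closed flap: box x 0, y 0, z 6 mm
- stop (a point): middle of the face of the orange stop inside the box, which halts the tray's deck: box x 70, y 0, z 16 mm
- shaft (a point): point on the axis of the flap's 8 mm steel shaft, in line with the panel: box x 0, y 60, z 38 mm. The shaft runs along box x from -211 to 15, in bearing blocks 16 mm wide and 44 mm high at x = -214 and 14
- flap_angle (a joint): angle of the spring-closed flap about its shaft: 0 closed, grows to 0.56 rad (hard stop) as the paddle is pressed down. A spring shuts it when it is let go; holding it open takes about 3 to 6 N at the middle of the paddle's width. The tiles clear the panel from about 0.4; hold it at 0.45 to 0.55 (pressing hard on the stop makes the fingertip drag)
- flap: the spring flap with its blue panel, 4 mm thick, across the mouth (closed: box y -40 to 52, 16 to 50 mm above the table). The tray's tail passes through the 10 mm gap between it and the runway floor, the tiles (20 mm) do not. It swings up sideways in its own plane; the tray cannot push it open. Origin on the shaft at the panel; axes as the box's when closed
- paddle_mid (a point): middle of the upper face of the flap's yellow paddle, box x -125, y 90, z 48 mm when closed, about z 31 fully pressed. Paddle: plate 150 mm long (box x -200 to -50), 50 wide (4 to 54 mm left of the shaft's axis), 4 thick; slopes up outwards 0.26 rad when closed, down 0.30 rad fully pressed. Pressed anywhere along it, it opens the flap; a fingertip can slide along it
- tray: loose tile tray on the runway, 0.14 to 0.28 kg. Origin under the centre of its wooden deck, 50 mm long and 44 wide, with three wet tiles reaching 20 mm high; x points into the box. A tail 14 mm wide, 6 high leads back to an upright red grip 12 mm thick, 32 wide, 46 high, rear face at x = -110. Fully home its origin is at box x = 45 mm, tail and grip still outside
- grip_back (a point): middle of the red grip block's rear face (the face to push), 30 mm above the tray's underside, at tray x = -110 mm
- post: white kiln post, upright cylinder 32 mm across, 60 mm high; stands to the right of the runway. Bystander, leave it; origin under its centre
- glazejar: amber glaze jar with a white cap, 54 mm across, 75 mm high; stands to the left of the box. Bystander, leave it; origin under its centre
- mug: terracotta mug, 80 mm across, 95 mm high. Bystander, leave it; origin under its centre
- bowl: white bowl, 130 mm across, 55 mm high. Bystander, leave it; origin under its centre
- brush: glaze brush lying on the table. Bystander, leave it
- rib: flat wooden throwing rib 100 x 50 x 8 mm. Bystander, leave it; origin under its centre
- cup: plaster-white cup, 72 mm across, 80 mm high. Bystander, leave it; origin under its centre
There are look-alikes about, which are no part of the job. Of the things that look like the tray, the smallest one is meant.

How it is judged:
By the outcome, as a careful person would: the job done as asked, in the order asked, and still so for the second after the job is handed in, with the robot touching nothing.
It also fails if it takes over 45 s, if anything falls off the work surface, if the arm or the gripper's body presses on something with over 40 N, if the wrist force passes 120 N, or if a joint passes its speed limit or range.

ROBOT

A 7-joint arm with a two-finger parallel gripper is mounted at the origin on the work surface. World frame = base frame: x ahead of the robot, y to its left, z up, the work surface at z = 0. Lengths are in m, angles in rad, forces in N, time in s.
With the tool pointing down it reaches from about 0.35 to 0.9 m from the base axis. Payload 8.1 kg.
Tool frame: the origin (TCP) lies between the finger pads; the fingertips stand 19 mm ahead of it and the grasp point (between the pads) is the TCP; z points along the fingers, y is the direction in which the jaws open and shut (so a half turn about z gives the same grasp; the last joint's range is limited). The gripper opens to 92 mm and grips with 3 to 60 N. Pads are 19 mm wide; open, the fingers measure 130 mm over their backs; the gripper's body (75 mm by 190 mm) begins 47 mm behind the grasp point.
Start: joints at [-1.439, 0.434, 0.025, 1.573, -0.012, 1.134, -0.075], TCP at [0.145, 0.608, 0.216] pointing down, gripper open.
Joint ranges: [-2.62, 2.62], [-0.44, 2.09], [-1.27, 1.32], [0.08, 2.57], [-1.32, 4.46], [0.12, 2], [-2.74, 2.74]. Speed limits (rad/s): [2.22, 2.22, 3.01, 3.01, 3.14, 3.14, 3.14].

INTERFACE

Orientations are given as a 3x3 rotation matrix whose columns are the frame's x, y, z axes.
In Python, from bench import bot gives the robot as it stands.
- The arm moves only by the shell command python3 -m crank 'ROWS'. ROWS is JSON, a list of rows, each a list of 5 numbers: the gripper command: -1 is fully open, 1 is shut, values between are in proportion, then the shift along the tool's x, y, z in cm, then the turn about the tool's z in rad. A call has 1 to 12 rows; each row is the pose to reach, as a shift and turn from the pose measured when the call began, along the tool's axes at that moment; what a row does not reach only later rows make up. A row lasts 1/8 s, in which the tool goes at most 62.5 mm and 10.7 degrees, less where a joint would pass 70% of its speed; a pose out of reach is approached as far as the arm can. A call with a gripper value outside its range is refused whole. The fingers move at their own pace and stop on an object; the grip force is fixed at half the most. Time passes only in rows, so rows that repeat a pose let the fingers close. It gives the time, the measured TCP pose, the force and the opening at its end, in the units of the state.
- bot.get_obs(): the state, without advancing time (a new reading comes with each control period).
- bot.grab_frame(name): name is "scene" or "top" or "wrist"; returns (picture, depth): 480x640x3 uint8, blue, green, red; 480x640 float32, m along the optical axis (not along the pixel's ray), 0 where there is no reading.
- bot.calibration(name): a dict with "fov_y" (degrees; the focal length in pixels is half the picture's height over the tangent of half this angle, whatever the lens; pixels are square), "cx", "cy" (the principal point, pixels), "R" (3x3) and "t" (3): a world point X has camera coordinates R X + t. Camera axes: x right, y down, z forward; pixel columns grow to the right and rows downward; lengths in m; the calibration is good to about 2 mm. A picture is of the moment at which its call begins: read the wrist's pose just before it. calibration takes no time and is no camera call; for the wrist camera it gives the pose at the moment of the call.
- bot.job_done(): hands the job in, once; it reports no verdict.
The state is a dict: "time": time; "q": joint angles; "qvel": joint speeds; "joint_efforts": joint torques, N m; "tool_pos": TCP position; "tool_rot": TCP orientation; "wrist_force": force on the tool from outside, world axes, zero at the start; "ft_torque": the same for the moment, N m; "grip_width": finger opening in m.
Only numpy, scipy, OpenCV 4.12 (cv2) and the standard library are available. Lean on these libraries where they do the work, as an engineer would, in place of code of your own. Each camera call takes 0.05 s, during which the arm holds its last target.

## Working session

There is one attempt and no reset: what is moved stays moved. The work goes in short steps, Python scripts to look and compute and a shell command to move; the robot and the scene stay as the last step left them, time stands still between calls to the robot, and variables do not carry over. Pictures are saved under pics/ and viewed, and the job is handed in when it is done.

```bash
ls; mkdir -p pics
cat > h.py <<'E'
import numpy as np, cv2
from bench import bot
def K(c):
    f=240/np.tan(np.radians(c['fov_y'])/2); return f,c['cx'],c['cy']
def px2w(c,u,v,d):
    f,cx,cy=K(c); p=np.array([(u-cx)/f*d,(v-cy)/f*d,d]); return np.array(c['R']).T@(p-np.array(c['t']))
def px_at_z(c,u,v,z):
    f,cx,cy=K(c); R=np.array(c['R']);t=np.array(c['t']); o=-R.T@t; r=R.T@np.array([(u-cx)/f,(v-cy)/f,1]); return o+r*(z-o[2])/r[2]
def w2px(c,X):
    f,cx,cy=K(c); p=np.array(c['R'])@np.array(X)+np.array(c['t']); return f*p[0]/p[2]+cx,f*p[1]/p[2]+cy
E
python3 - <<'E'
from h import *
o=bot.get_obs(); print(o)
for n in("top","scene"):
    im,d=bot.grab_frame(n); cv2.imwrite(f"pics/{n}0.png",im); np.save(f"{n}0.npy",d); c=bot.calibration(n); print(n,c)
E
```

```text
pics
{'time': 0.0, 'q': array([-1.4385859 ,  0.43521083,  0.02498971,  1.57410597, -0.01160798,
        1.13402288, -0.0751263 ]), 'qvel': array([ 0.00022137,  0.00073611, -0.00015777, -0.00124731, -0.00135112,
        0.00125553, -0.00028605]), 'joint_efforts': array([ 1.17024116e-03, -6.67852736e+01,  9.85310376e-01, -3.14451706e+01,
       -6.04845048e-02,  4.26900527e-02,  1.35346754e-04]), 'tool_pos': array([0.14535064, 0.60730526, 0.21524932]), 'tool_rot': array([[-9.72531774e-01,  2.32770050e-01, -2.30680657e-04],
       [ 2.32770119e-01,  9.72530493e-01, -1.58512198e-03],
       [-1.44624949e-04, -1.59527705e-03, -9.99998717e-01]]), 'wrist_force': array([ 0.38397699, -0.13076008,  0.55569864]), 'ft_torque': array([-0.02387195, -0.03396716,  0.05623468]), 'grip_width': 0.09173172740386139}
top {'fov_y': 43.578619497667184, 'cx': 328.2834754481169, 'cy': 231.77628238521157, 'R': array([[ 0.01505867, -0.9998734 , -0.00514068],
       [-0.98222352, -0.01383037, -0.18720492],
       [ 0.18711013,  0.00786836, -0.98230743]]), 't': array([0.02976864, 0.53974177, 1.2635399 ])}
scene {'fov_y': 45.09355499819196, 'cx': 315.94291941195377, 'cy': 235.8502068121898, 'R': array([[ 0.38981184,  0.92082777, -0.01108839],
       [ 0.46781656, -0.20838246, -0.85890886],
       [-0.79321775,  0.3296255 , -0.51200842]]), 't': array([-0.22270456, -0.17073435,  1.65644146])}
```

View pics/top0.png

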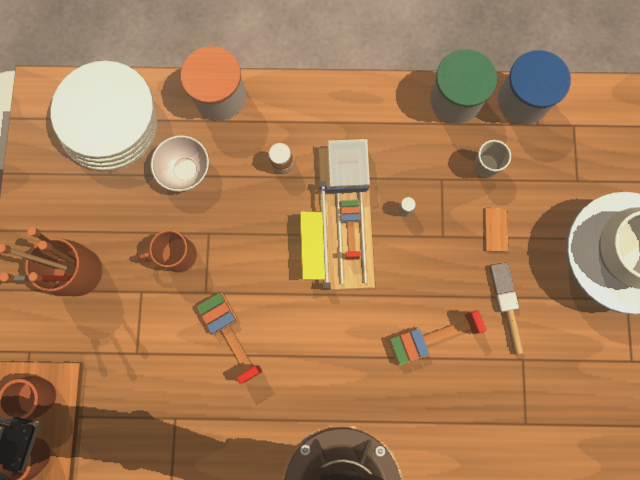

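View pics/scene0.png

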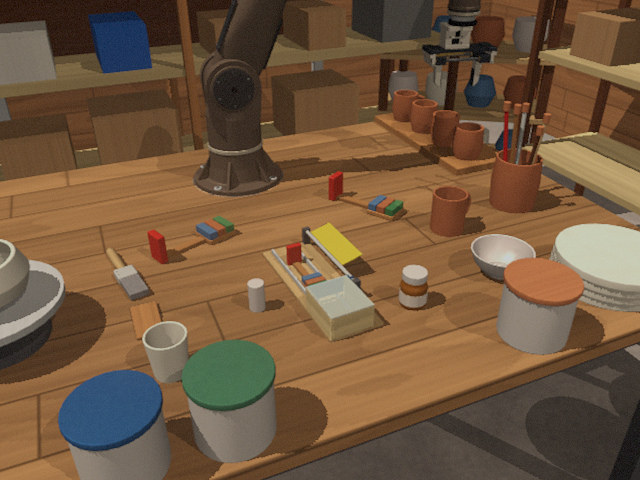

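The top view shows the box at about (348,165), with the runway running down-image to about (350,288). The small tray is on the runway with its red grip near (352,255), and the yellow paddle is at about (312,245). The look-alike trays at (230,340) and (435,340) are larger. I'll enlarge the box area.

Run:
```python
from h import *
im=cv2.imread("pics/top0.png"); c=im[125:300,270:420]; cv2.imwrite("pics/topc.png",cv2.resize(c,None,fx=3.4*1,fy=3.4,interpolation=cv2.INTER_CUBIC))
im=cv2.imread("pics/scene0.png"); c=im[210:350,240:440]; cv2.imwrite("pics/scenec.png",cv2.resize(c,None,fx=4,fy=4,interpolation=cv2.INTER_CUBIC))
```

```text
(no output)
```

View pics/topc.png

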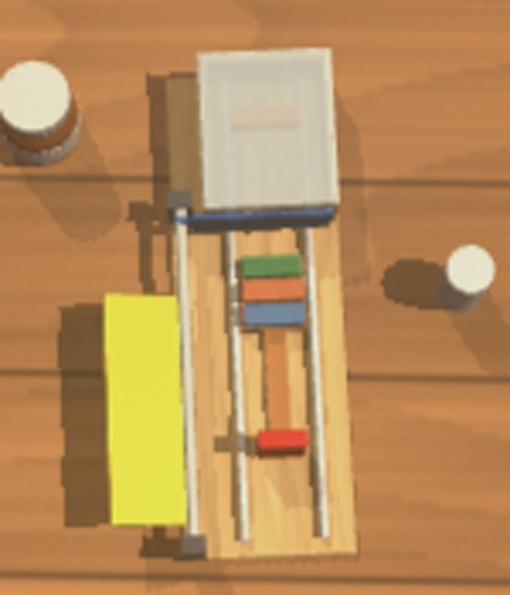

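View pics/scenec.png

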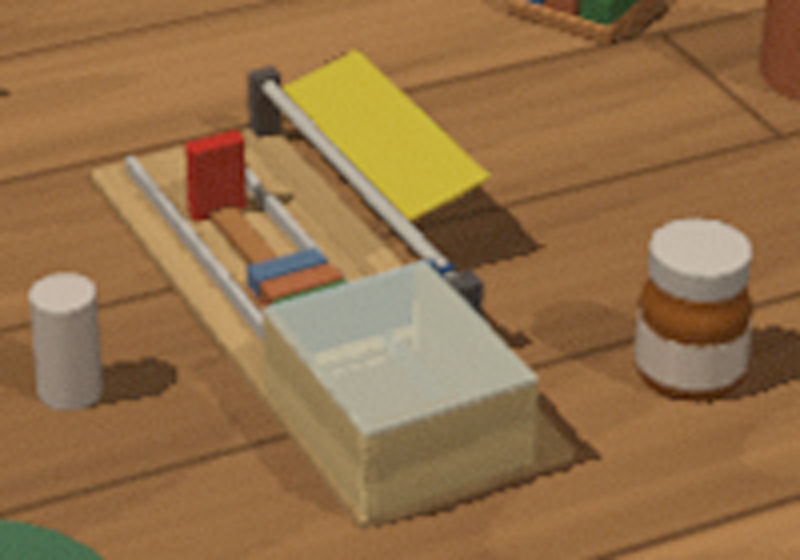

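Run:
```python
from h import *
from scipy.optimize import least_squares
c=bot.calibration("top"); d=np.load("top0.npy")
P=[((193,545),(-214,60,44)),((179,198),(14,60,44)),((106,296),(-50,112.2,55)),((113,524),(-200,112.2,55)),
 ((198,55),(110,44,57)),((330,48),(110,-44,57)),((338,206),(4,-44,57))]
U=np.array([[p[0][0]/3.4+270-.4,p[0][1]/3.4+125-.4] for p in P]);B=np.array([p[1] for p in P])/1000.
def W(s,B=B):
    cs,sn=np.cos(s[2]),np.sin(s[2]); return np.c_[s[0]+cs*B[:,0]-sn*B[:,1],s[1]+sn*B[:,0]+cs*B[:,1],B[:,2]]
def res(s): return (np.array([w2px(c,X) for X in W(s)])-U).ravel()
r=least_squares(res,[.6,0,0]); print(r.x); print(np.round(r.fun.reshape(-1,2),2))
for n,u in (("grip top front?",(283,437)),("tiles orange",(273,290)),("near right runway",(356,553)),("postcap",(470,270)),("jar",(37,97)),("roof",(265,130)),("paddle",(147,410)),("floor",(285,500))):
    a,b=u[0]/3.4+269.6,u[1]/3.4+124.6; w=px2w(c,a,b,d[int(round(b)),int(round(a))]); 
    s=r.x; R=np.array([[np.cos(s[2]),-np.sin(s[2])],[np.sin(s[2]),np.cos(s[2])]]); print(n,w.round(4),"box",(R.T@(w[:2]-s[:2])*1000).round(1))
np.save("box.npy",r.x)
```

```text
[ 0.63977216 -0.00843298  0.0578137 ]
[[ 0.45  0.38]
 [ 0.25  0.67]
 [-0.89 -0.33]
 [-0.58  0.6 ]
 [-0.05 -0.45]
 [ 0.29 -0.05]
 [ 0.56 -0.89]]
grip top front? [ 0.4928 -0.0165  0.0504] box [-147.2    0.5]
tiles orange [ 0.5948 -0.01    0.0259] box [-45.    1.1]
near right runway [ 0.4238 -0.0665  0.0042] box [-219.   -45.5]
postcap [ 0.602  -0.1359  0.0597] box [ -45.1 -125.1]
jar [0.7099 0.1455 0.0745] box [ 78.9 149.7]
roof [ 0.6959 -0.003   0.0542] box [56.4  2.1]
paddle [0.51   0.0711 0.0453] box [-125.    86.9]
floor [ 0.4581 -0.0197  0.0037] box [-182.    -0.7]
```

```bash
cat >> h.py <<'E'
s=np.load("box.npy") if __import__('os').path.exists("box.npy") else None
def b2w(p):
    cs,sn=np.cos(s[2]),np.sin(s[2]); p=np.array(p)/1000.; return np.array([s[0]+cs*p[0]-sn*p[1],s[1]+sn*p[0]+cs*p[1],p[2]])
def w2b(w):
    cs,sn=np.cos(s[2]),np.sin(s[2]); a,b=w[0]-s[0],w[1]-s[1]; return np.array([cs*a+sn*b,-sn*a+cs*b,w[2]])*1000
def go(p):  # p TCP target box mm -> tool shift cm, turn
    o=bot.get_obs(); R=o['tool_rot']; dd=R.T@(b2w(p)-o['tool_pos'])*100
    yt=R[:,1]; a=np.arctan2(yt[1],yt[0])-(s[2]+np.pi/2)
    print("t",o['time'],"box tcp",w2b(o['tool_pos']).round(2),"F",o['wrist_force'].round(2),"w",o['grip_width'],"shift",dd.round(2),"turn(tool z)",round(a,4))
E
python3 - <<'E'
from h import *
c=bot.calibration("top")
go((-172,52,160)); print(b2w((-172,52,160)))
print("pot",px_at_z(c,45,250,.15))
E
```

```text
t 0.1 box tcp [-458.05  643.37  215.32] F [1.06 0.59 0.63] w 0.09193631378089467 shift [-44.45 -48.36   5.6 ] turn(tool z) -0.2926
[0.46505489 0.03354173 0.16      ]
pot [0.47498432 0.60709239 0.15      ]
```

```bash
python3 -m crank '[[-0.85,-4,-5,0,-0.05],[-0.85,-10,-11,0,-0.1],[-0.85,-16,-17,0,-0.2],[-0.85,-20,-22,0,-0.29],[-0.85,-24,-26,0,-0.29],[-0.85,-28,-30.5,0,-0.29],[-0.85,-32,-35,0,-0.29],[-0.85,-36,-39,0,-0.29],[-0.85,-40,-43.5,2,-0.29],[-0.85,-44.4,-48.4,4,-0.29],[-0.85,-44.4,-48.4,5,-0.29],[-0.85,-44.4,-48.4,5,-0.29]]'
python3 - <<'E'
from h import *
go((-172,52,160))
for n in("wrist","scene"):
    im,d=bot.grab_frame(n); cv2.imwrite(f"pics/{n}1.png",im); np.save(f"{n}1.npy",d)
E
```

```text
time: 1.6
tool_pos: [0.4643, 0.0302, 0.1647]
tool_rot: [[-0.999, -0.05, -0.003], [-0.05, 0.999, -0.003], [0.003, -0.003, -1.0]]
wrist_force: [-0.7, 0.6, -0.2]
grip_width: 0.0846
t 1.6 box tcp [-172.98   48.73  164.75] F [-0.67  0.6  -0.15] w 0.08463660554998197 shift [-0.1   0.33  0.47] turn(tool z) -0.0079
```

View pics/wrist1.png

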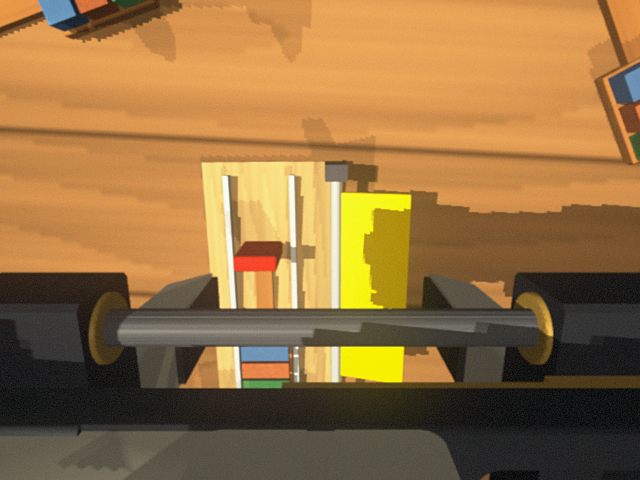

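View pics/scene1.png

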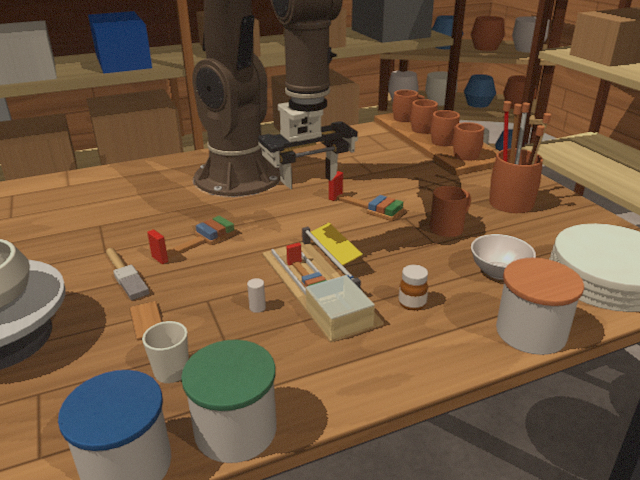

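The wrist view shows the grip's top at about (263,248), the paddle at x 341–410 px, and the rails at 228 and 294 px. I'll cross-check the grip, paddle and shaft in the tool's own camera.

Run:
```python
from h import *
c=bot.calibration("wrist"); d=np.load("wrist1.npy")
im=cv2.imread("pics/wrist1.png"); cv2.imwrite("pics/wc.png",cv2.resize(im[150:310,180:440],None,fx=3,fy=3,interpolation=cv2.INTER_CUBIC))
for n,(u,v) in dict(blocktop=(337,172),padA=(343,195),padB=(409,196),floor=(260,200),gtop=(265,248),railL=(227,178),paddlemid=(375,250)).items():
    print(n,d[v,u],w2b(px2w(c,u,v,d[v,u])).round(1))
print("block44",w2b(px_at_z(c,337,172,.044)).round(1),"pad corner55",w2b(px_at_z(c,410,195,.0546)).round(1))
go((-172,52,160))
```

```text
blocktop 0.28619102 [-213.6   63.7   45.2]
padA 0.29448345 [-196.6   68.4   40.9]
padB 0.28244397 [-197.6  113.7   53. ]
floor 0.33108756 [-187.4    2.6    5.6]
gtop 0.3143411 [-154.1    8.9   31.5]
railL 0.318533 [-206.3  -21.4   13.8]
paddlemid 0.29524076 [-157.7   91.6   50.1]
block44 [-213.5   63.8   44. ] pad corner55 [-198.5  114.    54.6]
t 1.7 box tcp [-172.99   51.99  165.82] F [ 0.39  0.01 -0.48] w 0.0851104105497727 shift [-0.1   0.    0.58] turn(tool z) -0.0033
```

View pics/wc.png

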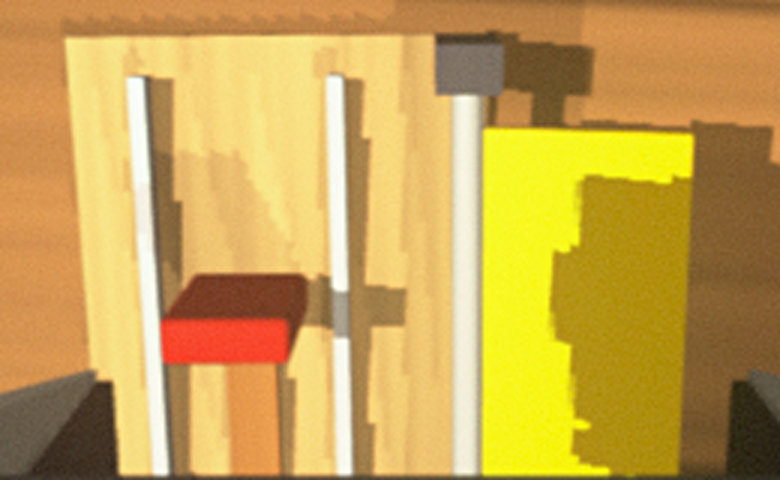

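Run:
```python
from h import *
c=bot.calibration("wrist"); go((-172,52,160)); im,d=bot.grab_frame("wrist"); cv2.imwrite("pics/wrist2.png",im)
hsv=cv2.cvtColor(im,cv2.COLOR_BGR2HSV); m=((hsv[...,0]<6)|(hsv[...,0]>174))&(hsv[...,1]>200)
m[:150]=0;m[310:]=0
n,l,st,ce=cv2.connectedComponentsWithStats(m.astype(np.uint8)); k=1+np.argmax(st[1:,4]); ys,xs=np.where(l==k)
P=np.array([w2b(px2w(c,u,v,d[v,u])) for u,v in zip(xs,ys)])
print(st[k]); 
for lo,hi in((12,20),(20,28),(28,36),(36,44),(44,49),(49,55)):
    q=P[(P[:,2]>lo)&(P[:,2]<hi)]; 
    if len(q): print(lo,len(q),np.percentile(q[:,0],[2,50,98]).round(1),np.percentile(q[:,1],[1,99]).round(1))
for u,v in((337,172),(410,195)): print(w2b(px2w(c,u,v,d[v,u])))
```

```text
t 1.7 box tcp [-172.99   51.99  165.82] F [ 0.39  0.01 -0.48] w 0.0851104105497727 shift [-0.1   0.    0.58] turn(tool z) -0.0033
[229 255  42  15 543]
49 539 [-153.6 -148.7 -143.4] [-14.4  14.6]
[-213.39760518   63.79951758   43.28585131]
[-190.32980402  126.16165928   -0.47637648]
```

```bash
python3 -m crank '[[-0.85,-0.1,0,4,0],[-0.85,-0.1,0,8,0],[-0.85,-0.1,0,9,0],[-0.85,-0.1,0,9,0]]'
python3 - <<'E'
from h import *
go((-172,52,51))
im,d=bot.grab_frame("scene"); cv2.imwrite("pics/s3.png",cv2.resize(im[150:350,220:440],None,fx=3,fy=3,interpolation=cv2.INTER_CUBIC))
E
```

```text
time: 2.25
tool_pos: [0.465, 0.0349, 0.0765]
tool_rot: [[-0.998, -0.057, -0.001], [-0.057, 0.998, -0.001], [0.001, -0.001, -1.0]]
wrist_force: [0.4, 0.1, -0.3]
grip_width: 0.0846
t 2.25 box tcp [-171.96   53.36   76.54] F [ 0.41  0.12 -0.33] w 0.0846063656744173 shift [ 0.   -0.13  2.55] turn(tool z) -0.0006
```

View pics/s3.png

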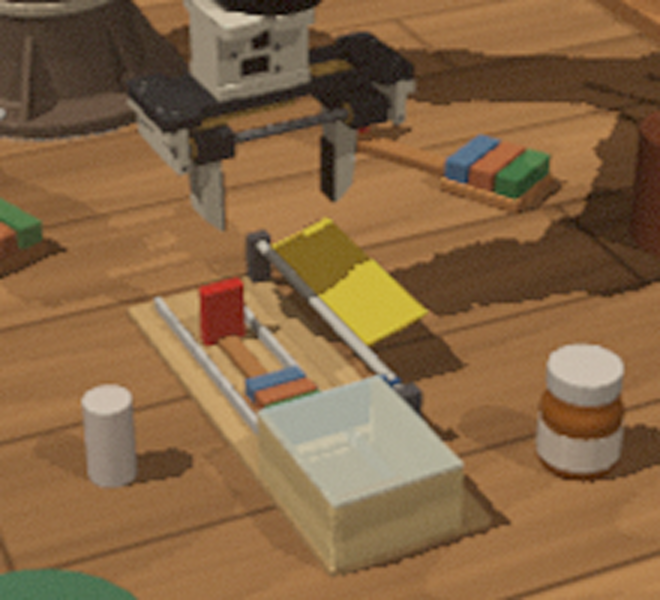

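Run:
```python
from h import *
c=bot.calibration("scene")
def pj(p): 
    u=np.array(w2px(c,b2w(p))); return ((u-[220,150])*3).round(0)
print("tipA",pj((-162,0,57)),"tipB",pj((-162,104,57)),"griptop",pj((-148,0,52)),"padcorner",pj((-50,112,55)), pj((-200,112,55)),"A if z100",pj((-162,0,100)))
print(bot.get_obs()['tool_pos'],bot.get_obs()['time'])
```

```text
tipA [213. 268.] tipB [342. 235.] griptop [222. 283.] padcorner [428. 307.] [328. 212.] A if z100 [211. 216.]
[0.46563088 0.03482309 0.07716448] 2.3
```

Run:
```python
from h import *
go((-172,52,51))
im,d=bot.grab_frame("scene"); np.save("s4.npy",d); cv2.imwrite("pics/s4.png",cv2.resize(im[150:350,220:440],None,fx=3,fy=3,interpolation=cv2.INTER_CUBIC))
c=bot.calibration("scene")
for v in range(205,240,3):
    u=291; print(v,d[v,u],w2b(px2w(c,u,v,d[v,u])).round(0) )
go((-172,52,51))
```

```text
t 2.3 box tcp [-171.35   53.25   77.16] F [0.6  0.11 0.16] w 0.08500542752700513 shift [ 0.07 -0.12  2.62] turn(tool z) -0.0008
205 1.202042 [-163.    3.  139.]
208 1.2040373 [-162.    2.  133.]
211 1.2074387 [-162.    2.  126.]
214 1.2112035 [-162.    2.  119.]
217 1.2202401 [-166.    4.  109.]
220 1.2172471 [-161.    1.  105.]
223 1.2193712 [-160.    0.   99.]
226 1.4087923 [-308.   63.   -1.]
229 1.3923072 [-292.   56.    1.]
232 1.3808502 [-280.   50.    1.]
235 1.369798 [-268.   45.    0.]
238 1.3519882 [-250.   37.    3.]
t 2.35 box tcp [-170.97   53.11   77.46] F [-0.85 -0.26 -0.47] w 0.08486058437944534 shift [ 0.11 -0.11  2.65] turn(tool z) -0.0012
```

View pics/s4.png

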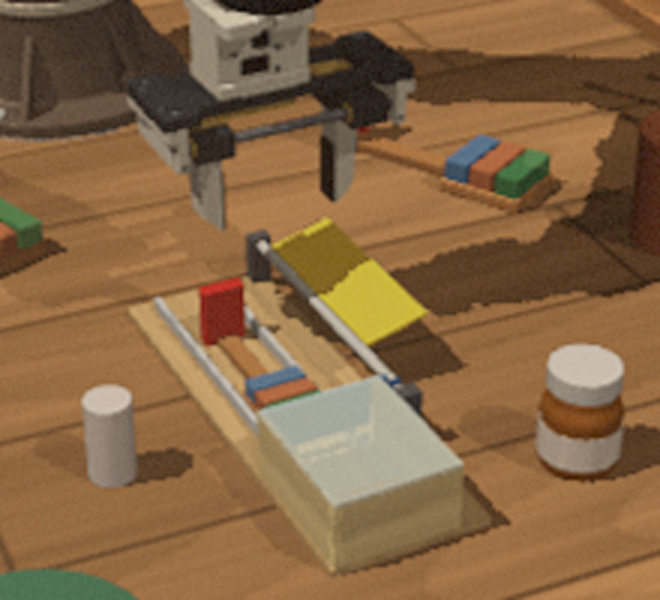

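Run:
```python
from h import *
c=bot.calibration("scene"); d=np.load("scene1.npy")
P=[]
def pts(d,box):
    u0,u1,v0,v1=box; out=[]
    for v in range(v0,v1):
        for u in range(u0,u1):
            if d[v,u]>0:
                p=w2b(px2w(c,u,v,d[v,u])); out.append(p)
    return np.array(out)
for nm,d,ctr,h in (("scene1",np.load("scene1.npy"),(-173,49,165),0),("s4",np.load("s4.npy"),(-171,53,77),0)):
    p=pts(d,(240,400,80,260)); 
    for lab,yr in (("A",(-30,15)),("B",(85,130))):
        q=p[(abs(p[:,0]-ctr[0])<16)&(p[:,1]>yr[0])&(p[:,1]<yr[1])&(p[:,2]>60)]
        print(nm,lab,len(q),np.percentile(q[:,2],[0,1,2,5,10]).round(1))
        z0=np.percentile(q[:,2],1); r=q[(q[:,2]<z0+12)]; print("  x",r[:,0].min(),r[:,0].max(),"y",r[:,1].min(),r[:,1].max())
```

```text
scene1 A 702 [177.9 182.6 186.8 191.7 197.9]
  x -186.3708044418867 -159.47660764238594 y -11.589026676233075 7.073404341050408
scene1 B 474 [176.  178.4 179.5 183.9 189.6]
  x -184.3649908362528 -158.83244783862915 y 89.70582957295171 108.64842234819845
s4 A 923 [ 89.5  96.4 100.7 107.2 116.8]
  x -181.12549606283963 -158.18116531911832 y -8.46884769314641 9.02685421063655
s4 B 416 [ 87.   90.2  91.4  95.4 100.5]
  x -183.96494248305277 -157.36082888327076 y 91.23135081274319 109.33423606591384
```

The scene camera puts the fingertips about 32 mm higher than TCP minus 19 mm predicts. I'll descend in small steps and let contact force decide which is right.

```bash
python3 -m crank '[[-0.85,0.1,-0.1,0.3,0],[-0.85,0.1,-0.1,0.6,0],[-0.85,0.1,-0.1,0.6,0]]'
python3 - <<'E'
from h import *
go((-172,52,51)); print(bot.get_obs()['ft_torque'])
im,d=bot.grab_frame("scene"); np.save("s5.npy",d); cv2.imwrite("pics/s5.png",cv2.resize(im[150:350,220:440],None,fx=3,fy=3,interpolation=cv2.INTER_CUBIC))
im,d=bot.grab_frame("wrist"); np.save("w5.npy",d); cv2.imwrite("pics/w5.png",im)
E
```

```text
time: 2.72
tool_pos: [0.465, 0.0336, 0.0715]
tool_rot: [[-0.998, -0.057, 0.001], [-0.057, 0.998, -0.0], [-0.001, -0.0, -1.0]]
wrist_force: [0.4, -0.4, -0.0]
grip_width: 0.0853
t 2.725 box tcp [-172.01   52.09   71.51] F [ 0.42 -0.42 -0.04] w 0.08529716327669262 shift [ 0.   -0.01  2.05] turn(tool z) -0.0013
[0.10048974 0.03559773 0.02207034]
```

View pics/s5.png

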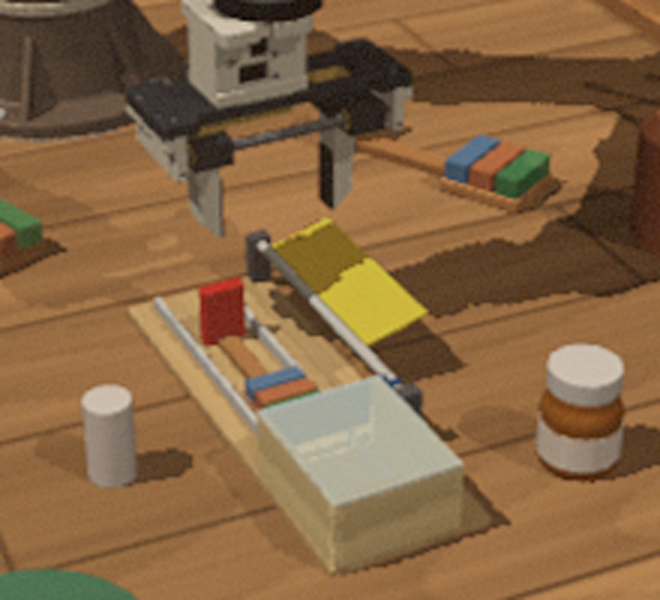

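View pics/w5.png

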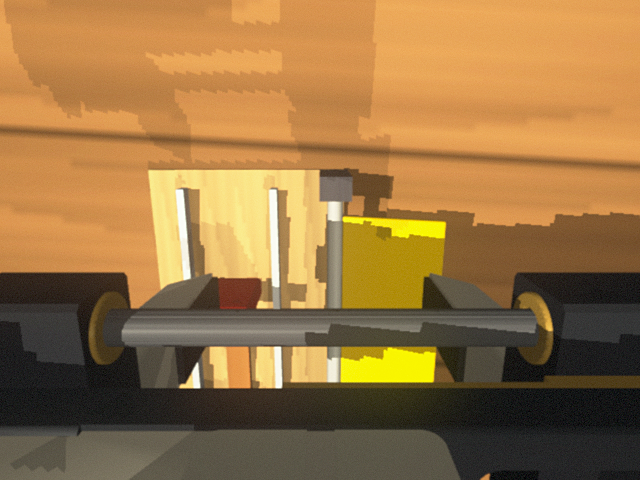

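Run:
```python
from h import *
c=bot.calibration("wrist"); d=np.load("w5.npy"); R=np.array(c['R']);t=np.array(c['t'])
print("cam box",w2b(-R.T@t).round(1), "fwd",R[2].round(3)); go((-172,52,51))
for n,(u,v) in dict(block=(336,178),padcorn=(440,224),floor=(220,200),table=(450,60),fA=(205,300),fAtip=(212,281),fB=(432,300),fBtip=(429,280)).items():
    print(n,d[v,u].round(4),w2b(px2w(c,u,v,d[v,u])).round(1))
```

```text
cam box [-239.5   52.1  239.4] fwd [ 0.251  0.014 -0.968]
t 2.825 box tcp [-171.95   52.09   71.5 ] F [ 0.05 -0.53  0.24] w 0.0851083304240517 shift [ 0.01 -0.01  2.05] turn(tool z) -0.0013
block 0.1955 [-218.1   59.6   43. ]
padcorn 0.1921 [-197.3  108.8   51.8]
floor 0.2364 [-201.2   -6.4    5.1]
table 0.2222 [-2.777e+02  1.232e+02 -1.000e-01]
fA 0.1494 [-179.6    9.6  100.5]
fAtip 0.1614 [-182.2    9.    87.5]
fB 0.1546 [-177.5   94.6   95.7]
fBtip 0.1646 [-181.3   96.2   84.4]
```

```bash
python3 -m crank '[[-0.85,0,0,0.5,0],[-0.85,0,0,1.0,0],[-0.85,0,0,1.2,0],[-0.85,0,0,1.2,0]]'; python3 -m crank '[[-0.85,0,0,0.5,0],[-0.85,0,0,1.0,0],[-0.85,0,0,1.2,0],[-0.85,0,0,1.2,0]]'
python3 - <<'E'
from h import *
c=bot.calibration("wrist");go((-172,52,19)); print(bot.get_obs()['ft_torque'])
im,d=bot.grab_frame("wrist"); np.save("w6.npy",d)
for n,(u,v) in dict(fA=(205,300),fAtip=(212,281),fB=(432,300),fBtip=(429,280)).items():
    print(n,d[v,u].round(4),w2b(px2w(c,u,v,d[v,u])).round(1))
im,d=bot.grab_frame("scene"); np.save("s6.npy",d); cv2.imwrite("pics/s6.png",cv2.resize(im[150:350,220:440],None,fx=3,fy=3,interpolation=cv2.INTER_CUBIC))
E
```

```text
time: 3.32
tool_pos: [0.465, 0.0336, 0.0593]
tool_rot: [[-0.998, -0.056, 0.001], [-0.056, 0.998, -0.0], [-0.001, -0.001, -1.0]]
wrist_force: [-0.6, -0.1, 0.0]
grip_width: 0.085
time: 3.82
tool_pos: [0.4648, 0.0335, 0.047]
tool_rot: [[-0.998, -0.056, 0.0], [-0.056, 0.998, -0.001], [-0.0, -0.001, -1.0]]
wrist_force: [0.5, -0.6, -0.2]
grip_width: 0.0848
t 3.825 box tcp [-172.27   51.97   47.03] F [ 0.51 -0.63 -0.23] w 0.08477748231520953 shift [-0.03  0.01  2.8 ] turn(tool z) -0.0014
[0.02600909 0.00259974 0.00287489]
fA 0.1492 [-180.     9.5   76.3]
fAtip 0.1626 [-182.     8.5   61.9]
fB 0.1527 [-178.5   94.    73. ]
fBtip 0.1618 [-182.6   95.3   62.5]
```

View pics/s6.png

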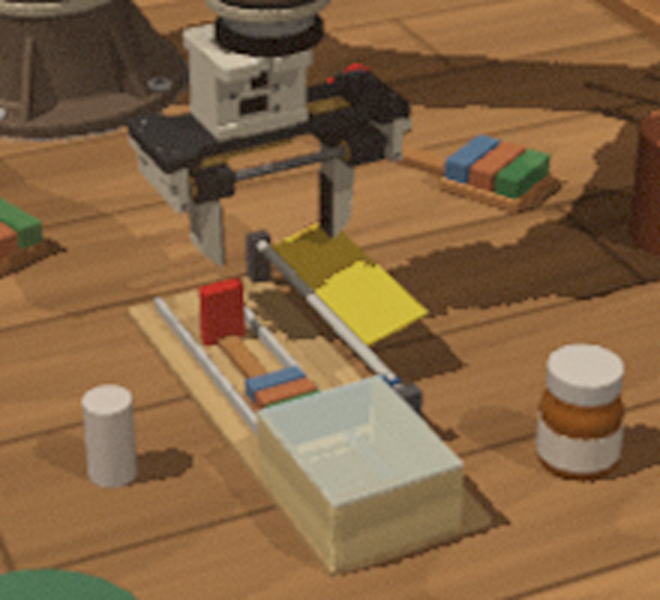

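Confirmed: there's no contact at TCP z 47, and both cameras put the fingertips at about 60, so they are effectively 13 mm behind the reported TCP. I'll carry on downward with that offset.

```bash
python3 -m crank '[[-0.85,0,0,0.5,0],[-0.85,0,0,1.0,0],[-0.85,0,0,1.0,0]]';  python3 -m crank '[[-0.85,0,0,0.5,0],[-0.85,0,0,1.0,0],[-0.85,0,0,1.0,0]]'
python3 - <<'E'
from h import *
c=bot.calibration("wrist");go((-172,52,19)); print(bot.get_obs()['ft_torque'])
im,d=bot.grab_frame("scene"); np.save("s7.npy",d); cv2.imwrite("pics/s7.png",cv2.resize(im[150:350,220:440],None,fx=3,fy=3,interpolation=cv2.INTER_CUBIC))
E
```

```text
time: 4.3
tool_pos: [0.4651, 0.0336, 0.037]
tool_rot: [[-0.998, -0.056, 0.001], [-0.056, 0.998, -0.0], [-0.001, -0.001, -1.0]]
wrist_force: [0.8, 0.3, 1.7]
grip_width: 0.0847
time: 4.68
tool_pos: [0.4652, 0.0339, 0.0267]
tool_rot: [[-0.998, -0.057, 0.001], [-0.057, 0.998, -0.0], [-0.001, -0.0, -1.0]]
wrist_force: [-0.0, 3.0, 4.4]
grip_width: 0.0854
t 4.675 box tcp [-171.82   52.32   26.71] F [-0.01  3.03  4.39] w 0.08544298836370363 shift [ 0.02 -0.03  0.77] turn(tool z) -0.0011
[ 0.85926786 -0.06504843 -0.01118514]
```

View pics/s7.png

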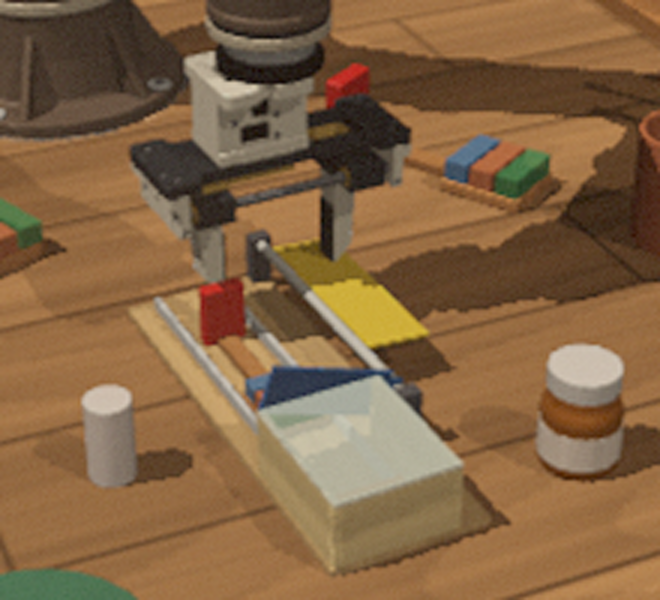

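```bash
cat >> h.py <<'E'
def flap(im,d,c):
    hsv=cv2.cvtColor(im,cv2.COLOR_BGR2HSV); m=(hsv[...,0]>22)&(hsv[...,0]<36)&(hsv[...,1]>180)&(hsv[...,2]>90)&(d>0)
    m=cv2.erode(m.astype(np.uint8),np.ones((3,3)))
    ys,xs=np.where(m); P=np.array([w2b(px2w(c,u,v,d[v,u])) for u,v in zip(xs,ys)])
    P=P[(P[:,0]>-200)&(P[:,0]<-50)&(P[:,1]>66)&(P[:,1]<115)&(P[:,2]>10)&(P[:,2]<70)]
    A=np.c_[P[:,0],P[:,1]-60,np.ones(len(P))]; k=np.linalg.lstsq(A,P[:,2],rcond=None)[0]
    r=P[:,2]-A@k; ok=abs(r)<3*r.std(); k=np.linalg.lstsq(A[ok],P[ok,2],rcond=None)[0]
    return .26-np.arctan(k[1]), len(P), k.round(3), r.std().round(2), (k[2]+k[0]*P[:,0].mean()).round(1)
E
python3 - <<'E'
from h import *
for n in("scene","wrist","top"):
    c=bot.calibration(n); im,d=bot.grab_frame(n); print(n,flap(im,d,c))
c=bot.calibration("scene"); im=cv2.imread("pics/scene0.png"); print(flap(im,np.load("scene0.npy"),c))
c=bot.calibration("top"); im=cv2.imread("pics/top0.png"); print(flap(im,np.load("top0.npy"),c))
E
```

```text
scene (np.float64(0.35694190123290775), 45, array([ 1.5000e-02, -9.7000e-02,  4.2549e+01]), np.float64(1.23), np.float64(41.2))
wrist (np.float64(0.3287481844275391), 7292, array([ 0.   , -0.069, 39.288]), np.float64(0.58), np.float64(39.2))Traceback (most recent call last):
  File "<stdin>", line 3, in <module>
  File "h.py", line 24, in flap
    P=P[(P[:,0]>-200)&(P[:,0]<-50)&(P[:,1]>66)&(P[:,1]<115)&(P[:,2]>10)&(P[:,2]<70)]
         ~^^^^^
IndexError: too many indices for array: array is 1-dimensional, but 2 were indexed
```

```bash
python3 -m crank '[[-0.85,0,0,0.3,0],[-0.85,0,0,0.6,0],[-0.85,0,0,0.62,0],[-0.85,0,0,0.62,0]]'
python3 - <<'E'
from h import *
go((-172,52,20.5))
c=bot.calibration("wrist"); im,d=bot.grab_frame("wrist"); print(flap(im,d,c)); cv2.imwrite("pics/w8.png",im)
im,d=bot.grab_frame("scene"); cv2.imwrite("pics/s8.png",cv2.resize(im[150:350,220:440],None,fx=3,fy=3,interpolation=cv2.INTER_CUBIC))
go((-172,52,20.5))
E
```

```text
time: 5.38
tool_pos: [0.4652, 0.0333, 0.0209]
tool_rot: [[-0.998, -0.056, 0.001], [-0.056, 0.998, -0.001], [-0.001, -0.001, -1.0]]
wrist_force: [0.7, -1.0, 4.2]
grip_width: 0.0849
t 5.375 box tcp [-171.83   51.78   20.89] F [ 0.7  -0.95  4.2 ] w 0.08489172551718775 shift [0.02 0.02 0.04] turn(tool z) -0.0017
(np.float64(0.4987207649316451), 6759, array([ 0.   , -0.243, 39.252]), np.float64(0.56), np.float64(39.2))
t 5.475 box tcp [-171.83   51.85   20.96] F [ 0.29 -0.5   4.26] w 0.08479653550350397 shift [0.02 0.02 0.05] turn(tool z) -0.0016
```

View pics/s8.png

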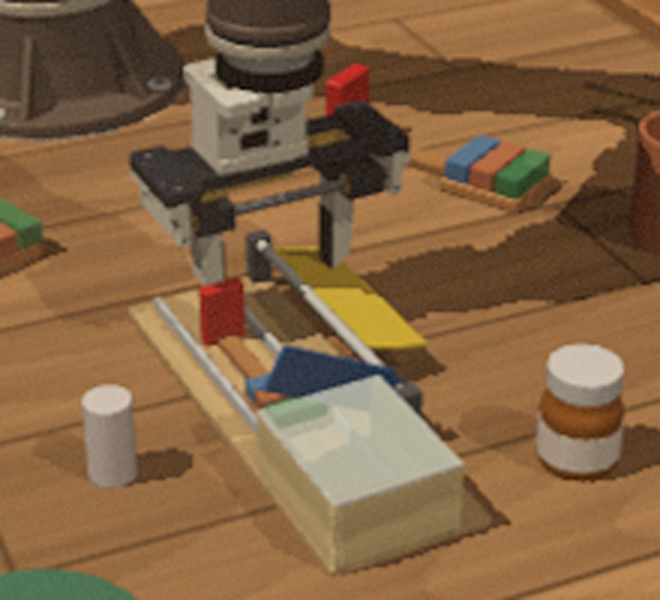

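View pics/w8.png

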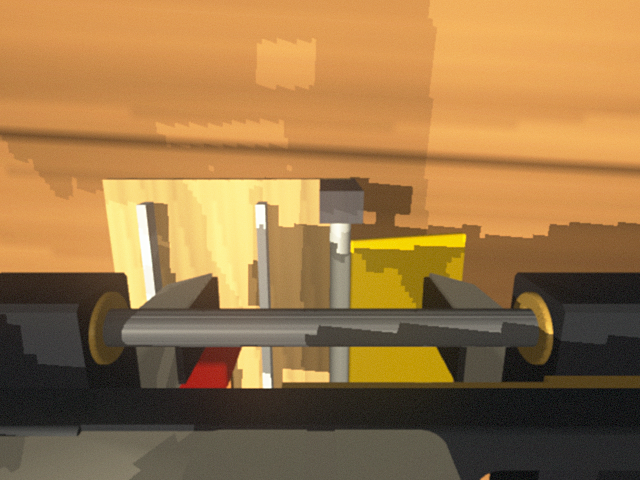

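The flap is held at 0.499 rad by the wrist-camera plane fit, with 4.2 N on the fingertip. In the scene view the panel is up and the other finger stands behind the red grip. Now the push, in stages.

```bash
python3 -m crank '[[-0.85,-0.5,0,0.04,0],[-0.85,-1.0,0,0.04,0],[-0.85,-1.5,0,0.04,0],[-0.85,-2.0,0,0.04,0],[-0.85,-2.5,0,0.04,0],[-0.85,-3,0,0.04,0],[-0.85,-3,0,0.04,0]]'
python3 - <<'E'
from h import *
go((-75,52,20.5))
c=bot.calibration("wrist"); im,d=bot.grab_frame("wrist"); print(flap(im,d,c))
im,d=bot.grab_frame("scene"); cv2.imwrite("pics/s9.png",cv2.resize(im[150:350,220:440],None,fx=3,fy=3,interpolation=cv2.INTER_CUBIC))
E
```

```text
time: 6.35
tool_pos: [0.4963, 0.0352, 0.0207]
tool_rot: [[-0.998, -0.056, 0.002], [-0.056, 0.998, -0.001], [-0.002, -0.001, -1.0]]
wrist_force: [-0.8, 1.8, 2.9]
grip_width: 0.0848
t 6.35 box tcp [-140.76   51.85   20.72] F [-0.81  1.81  2.93] w 0.08484844818174629 shift [-6.58  0.03  0.04] turn(tool z) -0.0017
(np.float64(0.5027865555484008), 15354, array([ 0.   , -0.248, 39.263]), np.float64(0.57), np.float64(39.2))
```

View pics/s9.png

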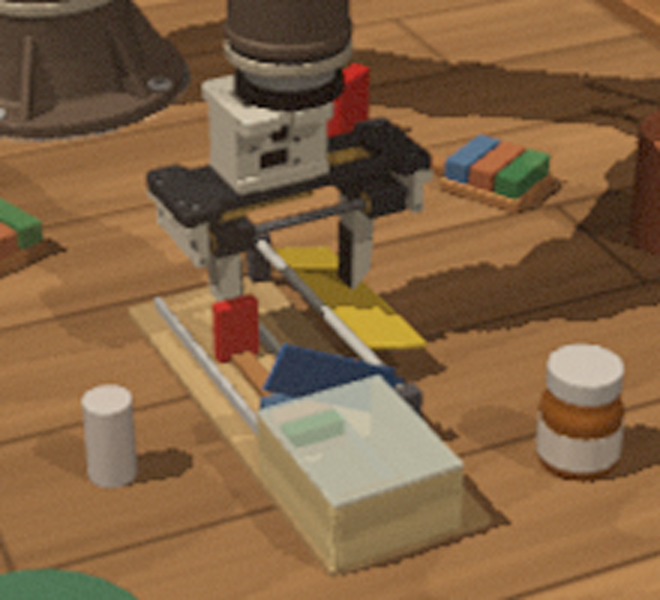

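The green tile is already inside and the flap is still at 0.50. Continuing.

```bash
python3 -m crank '[[-0.85,-0.5,0,0.02,0],[-0.85,-1.0,0,0.02,0],[-0.85,-1.5,0,0.02,0],[-0.85,-2.0,0,0.02,0],[-0.85,-2.5,0,0.02,0],[-0.85,-3,0,0.02,0],[-0.85,-3.5,0,0.02,0],[-0.85,-3.5,0,0.02,0]]'
python3 - <<'E'
from h import *
go((-75,52,20.5))
c=bot.calibration("wrist"); im,d=bot.grab_frame("wrist"); print(flap(im,d,c))
E
```

```text
time: 7.45
tool_pos: [0.5321, 0.0372, 0.0208]
tool_rot: [[-0.998, -0.056, 0.004], [-0.056, 0.998, -0.0], [-0.004, -0.001, -1.0]]
wrist_force: [-1.3, 2.3, 4.2]
grip_width: 0.0849
t 7.45 box tcp [-104.89   51.78   20.83] F [-1.31  2.26  4.2 ] w 0.08493024978333404 shift [-2.99  0.03  0.04] turn(tool z) -0.0017
(np.float64(0.5009508130781808), 26544, array([ 0.   , -0.246, 39.256]), np.float64(0.6), np.float64(39.2))
```

```bash
python3 -m crank '[[-0.85,-0.5,0,0.02,0],[-0.85,-1.0,0,0.02,0],[-0.85,-1.5,0,0.02,0],[-0.85,-2.0,0,0.02,0],[-0.85,-2.5,0,0.02,0],[-0.85,-2.5,0,0.02,0]]'; python3 -m crank '[[-0.85,-0.2,0,0.02,0],[-0.85,-0.4,0,0.02,0],[-0.85,-0.4,0,0.02,0]]'
python3 - <<'E'
from h import *
go((-75,52,20.5))
c=bot.calibration("wrist"); im,d=bot.grab_frame("wrist"); print(flap(im,d,c))
im,d=bot.grab_frame("scene"); cv2.imwrite("pics/s10.png",cv2.resize(im[150:350,220:440],None,fx=3,fy=3,interpolation=cv2.INTER_CUBIC))
E
```

```text
time: 8.25
tool_pos: [0.5581, 0.0387, 0.021]
tool_rot: [[-0.998, -0.056, 0.006], [-0.056, 0.998, -0.0], [-0.006, -0.001, -1.0]]
wrist_force: [-1.8, 1.2, 4.0]
grip_width: 0.0851
time: 8.62
tool_pos: [0.562, 0.0389, 0.0208]
tool_rot: [[-0.998, -0.056, 0.006], [-0.056, 0.998, -0.0], [-0.006, -0.001, -1.0]]
wrist_force: [-3.1, 0.9, 4.6]
grip_width: 0.0843
t 8.625 box tcp [-74.9   51.75  20.78] F [-3.12  0.88  4.58] w 0.08427882030830919 shift [0.01 0.02 0.03] turn(tool z) -0.0017
(np.float64(0.5040340977825689), 30816, array([ 0.   , -0.249, 39.224]), np.float64(0.61), np.float64(39.2))
```

View pics/s10.png

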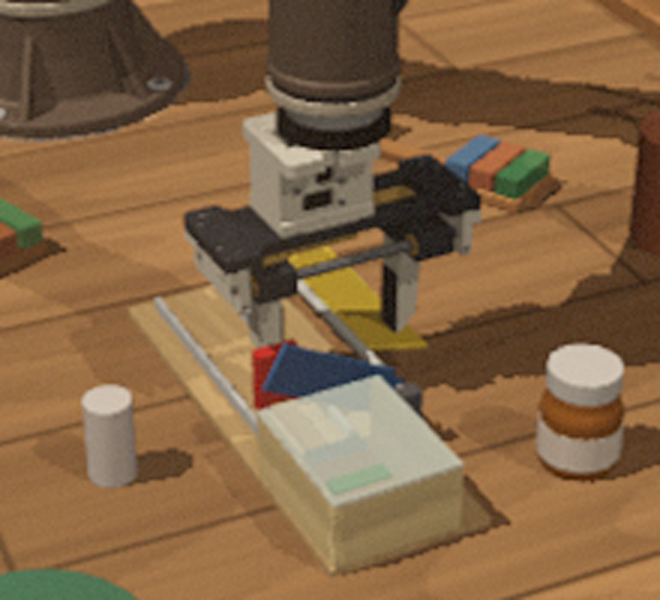

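```bash
python3 -m crank '[[-0.85,-0.1,0,0.02,0],[-0.85,-0.2,0,0.02,0],[-0.85,-0.2,0,0.02,0]]'
```

```text
time: 9.1
tool_pos: [0.5626, 0.0389, 0.0203]
tool_rot: [[-0.998, -0.056, 0.003], [-0.056, 0.998, -0.0], [-0.003, -0.001, -1.0]]
wrist_force: [-6.9, 1.4, 7.0]
grip_width: 0.0848
```

```bash
python3 -m crank '[[-0.85,-0.2,0,-0.03,0],[-0.85,-0.4,0,-0.03,0],[-0.85,-0.4,0,-0.03,0]]';  python3 - <<'E'
from h import *
go((-75,52,20.5))
c=bot.calibration("wrist"); im,d=bot.grab_frame("wrist"); print(flap(im,d,c))
im,d=bot.grab_frame("top"); np.save("t11.npy",d); cv2.imwrite("pics/t11.png",im); cv2.imwrite("pics/t11c.png",cv2.resize(im[125:300,270:420],None,fx=3.4,fy=3.4,interpolation=cv2.INTER_CUBIC))
E
```

```text
time: 9.48
tool_pos: [0.5627, 0.0388, 0.02]
tool_rot: [[-0.999, -0.054, -0.004], [-0.054, 0.999, -0.0], [0.004, -0.0, -1.0]]
wrist_force: [-13.3, 1.2, 11.6]
grip_width: 0.0849
t 9.475 box tcp [-74.21  51.61  20.01] F [-13.27   1.19  11.57] w 0.0848863607720343 shift [ 0.08  0.04 -0.05] turn(tool z) -0.0034
(np.float64(0.5250684445251432), 30208, array([ 0.   , -0.271, 39.221]), np.float64(0.61), np.float64(39.2))
```

View pics/t11c.png

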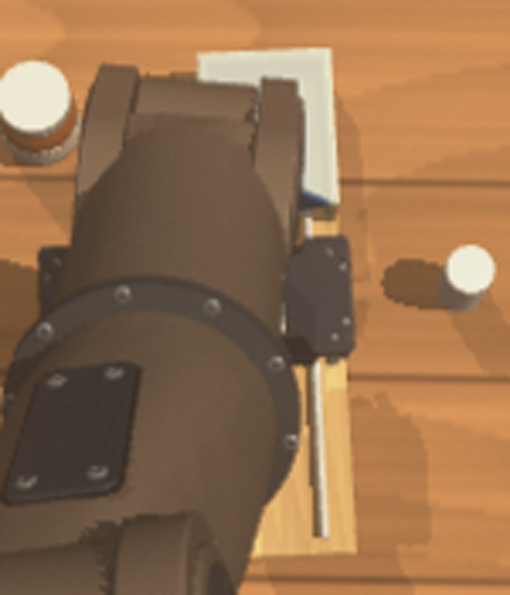

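The tray is against the stop: no motion with push force rising to 13 N at the expected TCP x of −74. Next I back the finger off the grip with the flap still held, then raise.

```bash
python3 -m crank '[[-0.85,0.1,0,-0.08,0],[-0.85,0.3,0,-0.06,0],[-0.85,0.8,0,-0.05,0],[-0.85,1.3,0,-0.05,0],[-0.85,1.5,0,-0.05,0],[-0.85,1.5,0,-0.05,0]]';  python3 - <<'E'
from h import *
go((-75,52,20.5))
c=bot.calibration("wrist"); im,d=bot.grab_frame("wrist"); print(flap(im,d,c)); cv2.imwrite("pics/w12.png",im)
im,d=bot.grab_frame("scene"); cv2.imwrite("pics/s12.png",cv2.resize(im[150:350,220:440],None,fx=3,fy=3,interpolation=cv2.INTER_CUBIC))
E
```

```text
time: 10.32
tool_pos: [0.5474, 0.0379, 0.0206]
tool_rot: [[-0.999, -0.054, -0.004], [-0.054, 0.999, -0.0], [0.004, -0.0, -1.0]]
wrist_force: [1.2, 0.8, 4.4]
grip_width: 0.0852
t 10.325 box tcp [-89.49  51.64  20.57] F [1.25 0.75 4.43] w 0.08518348340452497 shift [-1.45  0.04  0.  ] turn(tool z) -0.0035
(np.float64(0.5088512531261254), 31765, array([ 0.   , -0.254, 39.226]), np.float64(0.6), np.float64(39.2))
```

View pics/s12.png

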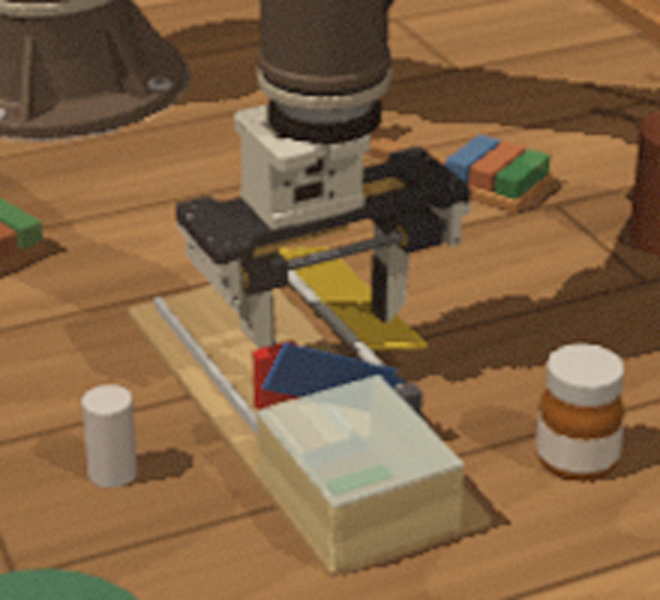

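```bash
python3 -m crank '[[-0.85,0,0,-0.5,0],[-0.85,0,0,-1.0,0],[-0.85,0,0,-1.5,0],[-0.85,0,0,-2.0,0],[-0.85,0,0,-2.5,0],[-0.85,0,0,-4,0],[-0.85,0,0,-7,0],[-0.85,2,0,-11,0],[-0.85,6,0,-15,0],[-0.85,10,0,-17,0],[-0.85,12,3,-17,0],[-0.85,12,6,-17,0]]'; python3 -m crank '[[-0.85,0,3,0,0],[-0.85,0,8,0,0],[-0.85,0,14,0,0],[-0.85,0,20,0,0],[-0.85,0,20,0,0]]'
python3 - <<'E'
from h import *
go((-75,52,20.5))
for n in ("scene","top"):
    im,d=bot.grab_frame(n); np.save(n+"13.npy",d); cv2.imwrite(f"pics/{n}13.png",im)
    cr=im[210:350,240:440] if n=="scene" else im[125:300,270:420]; cv2.imwrite(f"pics/{n}13c.png",cv2.resize(cr,None,fx=3.4,fy=3.4,interpolation=cv2.INTER_CUBIC))
    c=bot.calibration(n)
    try: print(flap(im,d,c))
    except Exception as e: print(e)
E
```

```text
time: 11.92
tool_pos: [0.4237, 0.0916, 0.1922]
tool_rot: [[-0.999, -0.053, -0.003], [-0.053, 0.999, 0.001], [0.003, 0.001, -1.0]]
wrist_force: [0.3, 1.1, -0.2]
grip_width: 0.0853
time: 12.55
tool_pos: [0.4116, 0.2963, 0.1929]
tool_rot: [[-0.998, -0.061, -0.003], [-0.061, 0.998, 0.002], [0.003, 0.003, -1.0]]
wrist_force: [1.1, -1.5, -1.2]
grip_width: 0.085
t 12.55 box tcp [-210.17  317.42  192.92] F [ 1.15 -1.49 -1.23] w 0.0849813532395477 shift [-13.5  -26.63  17.13] turn(tool z) 0.0029
(np.float64(0.26), 1, array([0., 0., 0.]), np.float64(0.0), np.float64(0.0))
too many indices for array: array is 1-dimensional, but 2 were indexed
```

View pics/scene13.png

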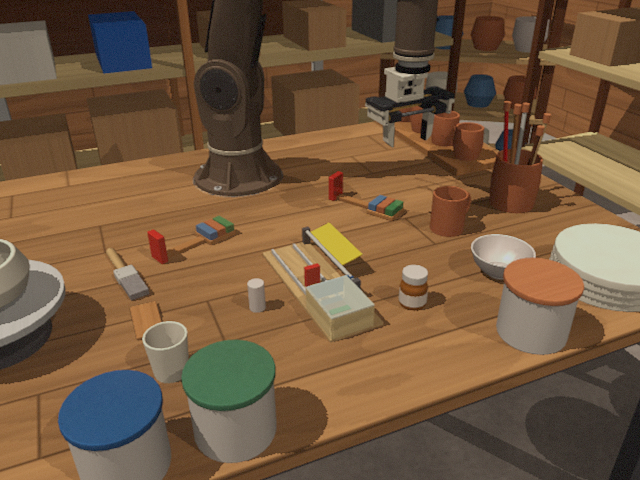

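View pics/scene13c.png

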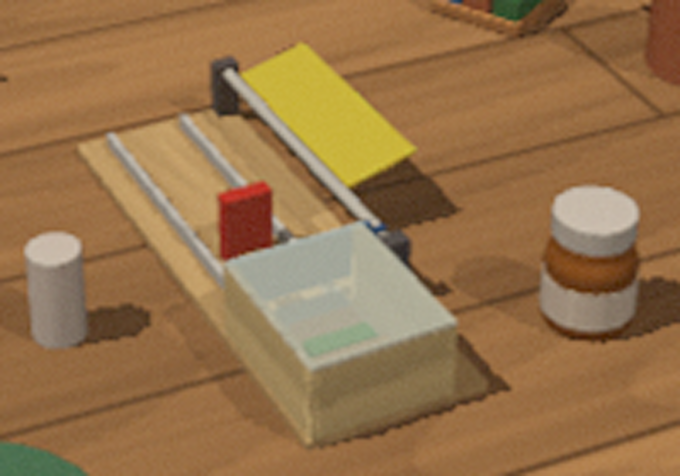

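View pics/top13c.png

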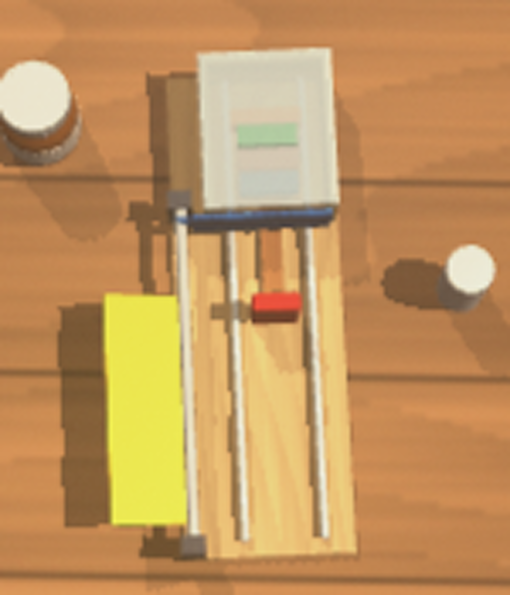

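Run:
```python
from h import *
c=bot.calibration("top"); im=cv2.imread("pics/top13.png"); d=np.load("top13.npy")
hsv=cv2.cvtColor(im,cv2.COLOR_BGR2HSV); m=((hsv[...,0]<6)|(hsv[...,0]>174))&(hsv[...,1]>180); m[:190]=0;m[240:]=0;m[:,:330]=0;m[:,370:]=0
ys,xs=np.where(m); P=np.array([w2b(px2w(c,u,v,d[v,u])) for u,v in zip(xs,ys)]); P=P[P[:,2]>46]
print(len(P),np.percentile(P,[2,50,98],axis=0).round(1))
for nm in("top0","top13"):
    i2=cv2.imread(f"pics/{nm}.png")
    print(nm)
a=cv2.absdiff(cv2.imread("pics/top0.png"),im).max(2)>60; ys,xs=np.where(cv2.erode(a.astype(np.uint8),np.ones((3,3)))); 
n,l,st,ce=cv2.connectedComponentsWithStats(cv2.erode(a.astype(np.uint8),np.ones((2,2)))); print(st[1:][st[1:,4]>8])
go((0,0,0))
```

```text
54 [[-63.  -13.1  46.3]
 [-58.5   0.2  51.3]
 [-53.5  15.5  55.8]]
top0
top13
[[   94   199    73    35   560]
 [  339   201    20    27   194]
 [  348   201    10     9    61]
 [  333   216     3     3     9]
 [  129   218    26    14   172]
 [  341   229    20    31   205]
 [   74   234    33    18   222]
 [  137   235     8     6    25]
 [  100   238   101    54  2504]
 [  165   246     5    10    27]
 [  208   252    26    43   967]
 [   72   255     7    25    26]
 [  176   254    10    11    16]
 [  334   255     3     3     9]
 [   33   258    33    11    39]
 [   27   262     1    10    10]
 [   55   270    10     5    42]
 [   27   293    65    59  2824]
 [   86   294    12     4    29]
 [   38   294   261   151 15220]
 [  199   306     5     7    16]
 [  203   315     7     9    32]
 [  209   325     6     8    23]
 [   39   364    41    42  1133]
 [   19   397     7    11    55]
 [   35   399     3     6    11]
 [    0   400    73    71  2163]
 [   75   431    90    43  1861]
 [  303   446     6     2     9]
 [  173   451    53    29   439]
 [  239   456    29    24   359]
 [  268   469     3     5    10]
 [  274   473    11     7    60]
 [  168   476     3     4     9]]
t 12.65 box tcp [-209.32  312.2   192.7 ] F [ 0.68  0.23 -0.64] w 0.08473068038086332 shift [-21.1  -31.16  19.19] turn(tool z) -0.0031
```

```bash
python3 -c "
from bench import bot
print(bot.job_done())"
```

```text
the job is handed in; nothing more can be done
None
```

I pushed the tile tray all the way to the stop and the flap shut behind it. I handed the job in at about 12.7 s of the 45 s allowed.

- **Pressing and pushing:** One fingertip pressed the paddle, and the wrist camera read the flap angle at 0.50–0.53 rad at each check during the push. The other fingertip pushed the red grip until the tray stopped moving and the push force reached 13 N. I then backed 15 mm off the grip before raising the gripper.
- **Final state:** The flap looks shut in both the scene and top pictures. The grip's centre measures box x ≈ −58.5 mm, against −59 mm for fully home. The robot is clear of everything.
- **Bystanders:** The post and jar look unmoved in the pictures. In the before/after comparison of top pictures, changes away from the runway appear only where the arm and its shadow moved. I did not measure each bystander separately.
- **Disagreements:**
  - The fingertips stood about 11–13 mm behind the reported TCP instead of 19 mm ahead. I saw this in both the scene and wrist cameras, and contact with the paddle confirmed it, so I set heights by contact and by the measured flap angle.
  - My flap-angle fit did not work on the final pictures, so "shut" rests on what they show.
  - During the last push on the stop, the vertical force rose briefly to 11.6 N, with the flap at 0.525 rad, still below its hard stop. It fell back to 4.4 N once I backed off.

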